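# Clear the gauge nest and present the cast lever level above it

## Robot

A 6-joint arm with a two-finger parallel gripper is mounted at the origin on the work surface. World frame = base frame: x ahead of the robot, y to its left, z up, the work surface at z = 0. Lengths are in mm, angles in rad, forces in N, time in s.
With the tool pointing down it reaches from about 350 to 775 mm from the base axis. Payload 7.3 kg.
Tool frame: the origin (TCP) lies midway between the tips of the shut fingers; the grasp point (between the pads) lies 19 mm behind it; z points along the fingers, y is the line along which they close (so a half turn about z gives the same grasp; the last joint's range is limited). The gripper opens to 92 mm and grips with 3 to 60 N. Pads are 19 mm wide; open, the fingers measure 130 mm over their backs; the gripper's body (75 mm by 190 mm) begins 47 mm behind the grasp point.
Start: joints at [1.039, 0.342, 1.524, -0, 1.275, -0.146], TCP at [197.545, 486.437, 226.741] pointing down, gripper open.
Joint ranges: [-2.53, 2.53], [-0.77, 2.02], [0.04, 2.7], [-1, 4.14], [0.28, 2.66], [-3.11, 3.11]. Speed limits (rad/s): [2.57, 2.57, 3.14, 3.14, 3.14, 3.14].

## Interface

Orientations are given as [roll, pitch, yaw] about the fixed x, y, z axes, in that order (R = Rz(yaw) Ry(pitch) Rx(roll)).
In Python, from plant import bot gives the robot as it stands.
- The arm moves only by the tool jog_arm, never from a script. Its arguments are lists of equal length, an entry for each row: "dp": the shift along the tool's x, y, z in m, a list of three; "twist": the turn about the tool's z in degrees. A call has 1 to 10 rows; each row shifts and turns the commanded pose from where the row before left it, along the tool's axes as they then stand; what a row does not reach is not made up. A row lasts 1/8 s, in which the tool goes at most 62.5 mm and 10.7 degrees, less where a joint would pass 70% of its speed; a pose out of reach is approached as far as the arm can. A call is refused whole if a number of a shift passes 0.0625 or a number of a turn 10.7, either way. A call with a gripper value outside its range is refused whole. "jaw" is the finger opening in m, from 0 to 0.0918, set as the call begins (left out, the last holds). The fingers move at their own pace and stop on an object; the grip force is fixed at half the most. Time passes only in rows, so rows that do not move let the fingers close. It gives the time, the measured TCP pose, the force, the opening and the grip force at its end, in the units of the state.
- bot.get_obs(): the state, without advancing time (a new reading comes with each control period).
- bot.capture(name): name is "scene" or "top" or "wrist"; returns the picture (384x512x3 uint8, blue, green, red); there is no depth.
- bot.camera_params(name): a dict with "fx", "fy", "cx", "cy" (pixels), "R" (3x3) and "t" (3): a world point X has camera coordinates R X + t. Camera axes: x right, y down, z forward; pixel columns grow to the right and rows downward; lengths in mm; the calibration is good to about 2 mm. A picture is of the moment at which its call begins: read the wrist's pose just before it. camera_params takes no time and is no camera call; for the wrist camera it gives the pose at the moment of the call.
- bot.close_job(): hands the job in; it is judged then, once.
Trained networks look in the newest picture that a camera, given by its name, has taken for a name from the list of things; names that differ only in an ending like _2 or _b are one class to them, and where a whole thing is asked for, a point or a joint stands for the part that bears it (a point fixed in the world has none). Each returns a list of dicts, best first, with "confidence" (0 to 1); they miss things now and then, are a little off and sometimes report something else, mostly with a low value. They report only what shows in the picture. A call takes as long as a camera call. They do not tell look-alikes from the thing itself.
- bot.find_in(camera, label): "bbox" ([centre column, centre row, width, height] in pixels, round what is visible of it).
- bot.masks_of(camera, label): "pixels" (384x512 bool, what is visible of it) and "bbox" ([centre column, centre row, width, height] in pixels, round what is visible of it).
The state is a dict: "time": time; "joint_positions": joint angles; "dq": joint speeds; "tau": joint torques, N m; "tool_pos": TCP position; "tcp_rot": TCP orientation; "contact_force": force on the tool from outside, world axes, zero at the start; "moment": the same for the moment, N m; "grip_width": finger opening in mm; "finger_force": force on a finger pad.
Only numpy, scipy, OpenCV 4.12 (cv2) and the standard library are available. Lean on these libraries where they do the work, as an engineer would, in place of code of your own. Each camera call takes 0.05 s, during which the arm holds its last target. There are 200 camera calls.

## Task

The setting master is sitting in the gauge nest: lift it out by its bail handle, hang it by that handle over both prongs of the hook stand and let go of it. Then pick the cast lever up off the bench, gripping it across its arm at its balance point near the hub, and hold it level and still a few centimetres above the nest, clear of it, with its hub over the spigot and its small end over the rest. Finish while still holding the lever there (do not put it down or let go), and leave the other things on the bench where they are.

Things in the scene. Friction and masses are not known exactly. Their poses are not given: they have to be found in the camera images.
- nest: Gauge nest fixed to the bench: aluminium plate 240 x 110 x 12 mm with a round hub seat (52 mm diameter, top at z = 40 mm) and spigot at one end, a rest block at the other. Origin on the bench under the plate's centre; +x along its length from spigot (axis at x = -75 mm) to rest (centre at x = +75 mm), z up.
- spigot (a point): Centre of the top of the nest's spigot, a thin upright pin 12 mm in diameter on the hub seat; 54 mm above the bench.
- rest (a point): Centre of the flat top of the nest's rest block (34 x 56 mm), 40 mm above the bench, between two white cheeks (gap 42 mm, tops 52 mm above the bench).
- master: Setting master, loose, about 0.35 kg: flat aluminium bar 190 x 32 x 12 mm with a tall bail handle on top. At the start it lies lengthways on the nest, underside 40 mm above the bench, a 20 mm hole near one end loosely over the spigot; it lifts straight up. Origin: centre of its underside; x along its length (same way as the nest's x), z up.
- bail (a point): Middle of the straight grip bar of the master's bail handle, on the bar's axis, 97 mm above the master's underside. Round steel bar, 10 mm diameter, axis along the master's x, uprights at x = +-62 mm; open window under the bar 80 mm high, 114 mm wide. The master balances within 3 mm of this point.
- hook: Two-pronged hook stand fixed to the bench, base 120 x 130 x 10 mm. Origin on the bench under the prongs' back end. Prongs: 10 mm round bar at y = +-32 mm, axis 190 mm above the bench, from x = 0 (there they bend down to a crossbar 140 mm high) along -x, roughly towards the robot, to x = -90 mm, where tips turn up to x = -100 mm, top 217 mm above the bench. Fingers fit between them.
- hook_seat (a point): Where the middle of the bail's grip bar should lie: midway between the prongs, x = -45 mm in the stand's frame; a 10 mm bar across both prongs has its axis here, 200 mm above the bench. The bail goes on from the tip side: window over the tips, along the stand's +x, then down. Axes are the stand's.
- lever: Cast lever of dark steel, loose, about 0.6 kg, lying on the bench: heavy round hub, a straight arm (24 mm wide across y, 20 mm thick, from 9 to 29 mm above the underside) and a small round end; 184 mm long over all. Origin: underside, at mid-length; +x along the arm to the small end, z up. It balances at x = -27 mm: on the arm, 42 mm from the hub axis, about 18 mm above the underside.
- hub (a point): Centre of the underside of the lever's hub (46 mm diameter, 36 mm high, 16 mm bore), at x = -69 mm in the lever's frame.
- small_end (a point): Centre of the underside of the lever's small end (22 mm diameter, 30 mm high), at x = +81 mm in the lever's frame, 150 mm from the hub axis.
- box: Bystander: black control box with a small screen, 100 x 140 x 45 mm, origin at the centre of its underside.
- regulator: Bystander: air regulator, 50 mm aluminium cube with a black knob (40 mm long, towards its +y) and a brass nipple (20 mm, towards -y), origin at the centre of its underside.
- cup: Bystander: small steel cup, 56 mm diameter, 40 mm high, origin at the centre of its underside.
- oring: Bystander: black rubber ring, 48 mm diameter, 6 mm thick, lying flat, origin at the centre of its underside.
Mind the look-alikes: they are no part of the job. Of the things shaped like the lever, the steel one is meant.

How it is judged:
By the outcome, as a careful person would: the job done as asked, in the order asked, and still so for the second after the job is handed in, while the arm keeps its last pose, push and grip.
It also fails if it takes over 61 s, if anything falls off the work surface, if the arm or the gripper's body presses on something with over 40 N, if the wrist force passes 120 N, or if a joint passes its speed limit or range.

## Working session

There is one attempt and no reset: what is moved stays moved. The work goes in short steps, Python scripts to look and compute and a tool call to move; the robot and the scene stay as the last step left them, time stands still between calls to the robot, and variables do not carry over. Pictures are saved under pics/ and viewed, at most 10 in all, crops included, and the job is handed in when it is done.

Besides the shell and the picture viewer there is one more tool, called after "Call:" as a command line: name --pt "numbers of a row" for each row, then --argument value for the rest. jog_arm: Moves the arm, as the interface text tells. Its arguments: {"type":"object","properties":{"dp":{"type":"array"},"twist":{"type":"array"},"jaw":{"type":"number"}},"required":["dp","twist"]}

```bash
mkdir -p pics; ls; cat > h.py <<'E'
import numpy as np, cv2
from plant import bot
from scipy.spatial.transform import Rotation as Ro
def px2w(cam,u,v,z,P=None):
    P=P or bot.camera_params(cam); R=np.array(P["R"]);t=np.array(P["t"])
    d=R.T@np.array([(u-P["cx"])/P["fx"],(v-P["cy"])/P["fy"],1]); c=-R.T@t
    return c+d*(z-c[2])/d[2]
def w2px(cam,X,P=None):
    P=P or bot.camera_params(cam); c=np.array(P["R"])@np.array(X,float)+np.array(P["t"])
    return np.array([P["fx"]*c[0]/c[2]+P["cx"],P["fy"]*c[1]/c[2]+P["cy"]])
E
python3 - <<'E'
from h import *
o=bot.get_obs();print(o)
s=bot.capture("scene");t=bot.capture("top")
cv2.imwrite("pics/s0.png",s);cv2.imwrite("pics/t0.png",t)
for c in("scene","top"):
    P=bot.camera_params(c);print(c,-np.array(P["R"]).T@np.array(P["t"]),P["fx"])
for l in("nest","master","hook","lever","bail","hub","small_end"):
    for d in bot.find_in("top",l): print(l,np.round(d["bbox"],1),round(d["confidence"],2))
cv2.imwrite("pics/both.png",cv2.resize(np.vstack([s,t]),(400,600)))
E
```

```text
pics
{'time': 0.0, 'joint_positions': array([ 1.03900565e+00,  3.42745367e-01,  1.52501389e+00,  4.88500713e-06,
        1.27537965e+00, -1.45972010e-01]), 'dq': array([-0.00140469, -0.00022325,  0.00139464, -0.0017062 , -0.00018378,
       -0.00036037]), 'tau': array([-4.25844119e-04, -4.31210804e+01, -2.44235641e+01,  7.17965886e-02,
        5.53358858e-02, -1.13602864e-04]), 'tool_pos': array([197.32626536, 486.07374721, 226.03429668]), 'tcp_rot': array([-3.14006353e+00, -2.29529165e-04,  2.75577238e+00]), 'contact_force': array([ 0.03737894,  0.87157203, -0.72921152]), 'moment': array([-0.02744403,  0.0350248 , -0.0135824 ]), 'finger_force': 0.0, 'grip_width': 91.7292646102174}
scene [1445.065639    358.26540323  761.15959325] 353.94381491070794
top [ 314.27526608   20.83093857 1240.88990512] 434.611093885997
nest [267.1 216.4  88.9  40.3] 0.74
nest [219.7 269.1  22.3  10.6] 0.51
master [264.7 213.2  71.4  18.7] 0.97
master [265.4 216.6  89.4  39.4] 0.45
hook [363.7 210.3  63.8  52.2] 0.65
lever [143.8 201.1  59.9  22.3] 0.96
lever [122.5 255.4  32.4  64.1] 0.86
lever [119.1 148.6  23.2  62.5] 0.75
bail [265.1 212.8  66.5  16. ] 0.82
hub [118.9 151.2  16.7  58.9] 0.81
hub [143.7 203.1  62.4  19.9] 0.67
hub [264.3 212.6  71.2  13.9] 0.67
hub [120.2 256.   28.8  64.4] 0.62
small_end [118.8 256.1  35.   67.7] 0.81
small_end [119.1 148.5  19.4  57. ] 0.77
small_end [144.1 201.6  66.5  20.4] 0.73
```

View pics/t0.png

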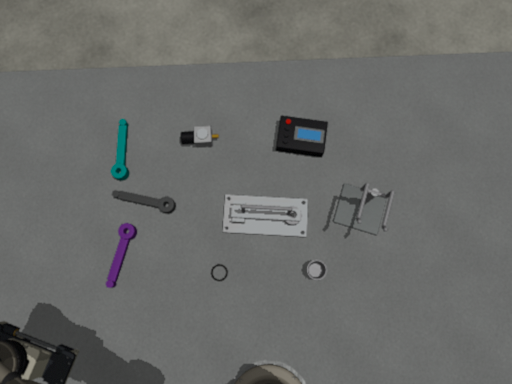

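View pics/s0.png

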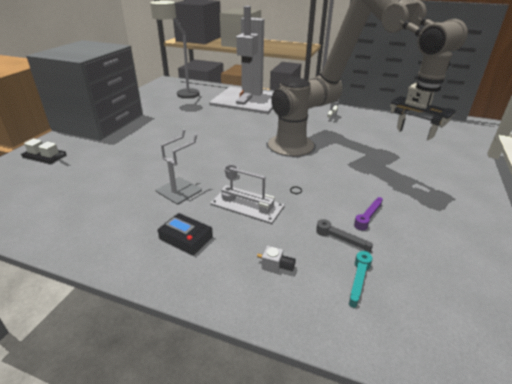

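The top view shows three lever shapes: teal (121,150), dark grey (144,201, hub at about (167,205)) and purple (120,255). The dark grey one is the steel lever. The nest with the master is at (265,214), with its round seat apparently at the right end (293,214). The hook is at (365,208), with the prong tips towards the bottom right.

```bash
python3 - <<'E'
from h import *
t=cv2.imread("pics/t0.png")
a=cv2.resize(t[170:250,215:405],None,fx=4.2,fy=4.2,interpolation=cv2.INTER_CUBIC)
b=cv2.resize(t[180:225,100:190],None,fx=5,fy=5,interpolation=cv2.INTER_CUBIC)
b=cv2.copyMakeBorder(b,0,0,0,a.shape[1]-b.shape[1],0)
cv2.imwrite("pics/c0.png",np.vstack([a,b])); print(a.shape,b.shape)
bot.capture("top")
for l,z in(("lever",18),("master",60),("hook",190),("nest",12)):
    for d in bot.masks_of("top",l):
        m=d["pixels"]; ys,xs=np.nonzero(m); r=cv2.minAreaRect(np.c_[xs,ys].astype(np.float32))
        print(l,round(d["confidence"],2),np.round(d["bbox"]),t[m].mean(0).round(),np.round(cv2.boxPoints(r),1).tolist(),px2w("top",*r[0],z).round(1))
E
```

```text
(336, 798, 3) (225, 798, 3)
lever 0.87 [146. 201.  66.  22.] [60. 60. 60.] [[110.80000305175781, 196.8000030517578], [115.5, 181.60000610351562], [177.60000610351562, 200.5], [173.0, 215.6999969482422]] [572.  329.7  18. ]
lever 0.7 [122. 256.  32.  63.] [103.  44.  84.] [[104.30000305175781, 286.1000061035156], [119.5999984741211, 221.0], [138.3000030517578, 225.39999389648438], [122.9000015258789, 290.5]] [411.5 392.3  18. ]
lever 0.67 [120. 151.  19.  64.] [101. 105.   8.] [[110.0, 119.0], [128.0, 119.0], [128.0, 180.0], [110.0, 180.0]] [722.9 405.4  18. ]
lever 0.44 [264. 214.  93.  46.] [149. 149. 147.] [[221.6999969482422, 232.3000030517578], [224.0, 193.1999969482422], [308.20001220703125, 198.1999969482422], [305.8999938964844, 237.3000030517578]] [509.4 -14.6  18. ]
master 0.56 [266. 215.  70.  16.] [130. 129. 127.] [[230.60000610351562, 217.39999389648438], [231.39999389648438, 203.6999969482422], [299.6000061035156, 207.5], [298.8999938964844, 221.1999969482422]] [510.5 -14.3  60. ]
hook 0.82 [364. 209.  63.  50.] [98. 99. 96.] [[331.79998779296875, 225.6999969482422], [343.8999938964844, 177.1999969482422], [395.70001220703125, 190.1999969482422], [383.6000061035156, 238.60000610351562]] [ 490.  -252.5  190. ]
nest 0.71 [263. 217.  87.  40.] [148. 147. 145.] [[220.8000030517578, 234.0], [222.39999389648438, 194.0], [307.6000061035156, 197.60000610351562], [305.8999938964844, 237.5]] [508.9 -12.5  12. ]
```

View pics/c0.png

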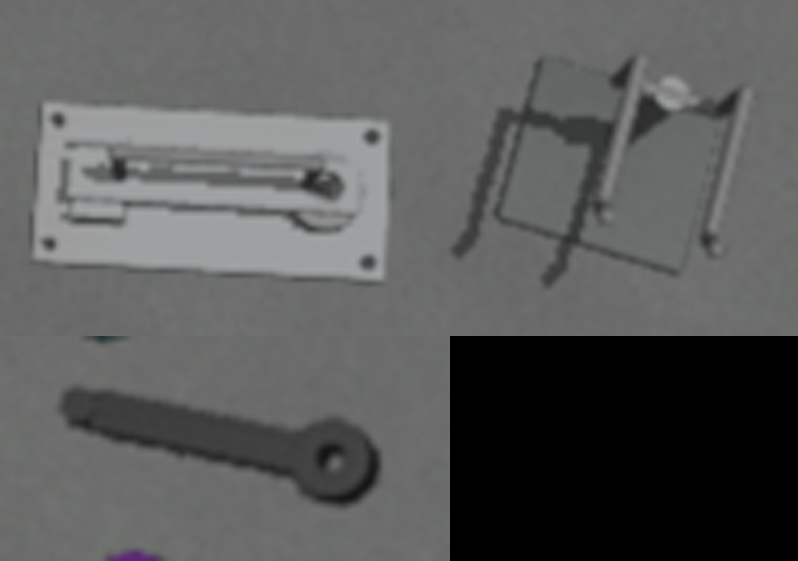

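The enlarged crop confirms the grey steel lever: bore at top-image pixel (166.6,204.8) and small end at (115,193.6). The nest's round seat is at the right end, so nest +x points left, towards world +y. The prongs run from back ends (640,60) and (745,92) in the crop to upturned tips at (605,207) and (712,243).

```bash
python3 - <<'E'
from h import *
f=lambda x,y:(215+x/4.2,170+y/4.2)
C=[px2w("top",*f(*p),12) for p in((42,102),(388,122),(384,280),(34,260))]
c=np.mean(C,0);print("nest c",c.round(1),"sizes",[np.linalg.norm(C[i]-C[(i+1)%4]).round(1) for i in range(4)])
d=(C[0]+C[3]-C[1]-C[2])[:2];yn=np.arctan2(d[1],d[0]);print("yaw",yn,"bail px",w2px("top",[c[0],c[1],137]))
# bail bar ends in crop at z 137
for p in((118,170),(312,180)): print("bail end",px2w("top",*f(*p),137).round(1))
# hook: fit prong base points & tips (top at 217), base corners z=10
B=[px2w("top",*f(*p),10) for p in((540,56),(495,215),(680,272),(725,115))]
print("base",np.round(B,1).tolist(),np.mean(B,0).round(1))
T=[px2w("top",*f(*p),217) for p in((605,210),(714,247))];print("tips",np.round(T,1).tolist())
K=[px2w("top",*f(*p),195) for p in((641,60),(745,92))];print("back",np.round(K,1).tolist())
ax=(K[0]+K[1]-T[0]-T[1])[:2];yw=np.arctan2(ax[1],ax[0]);y2=np.arctan2(*(T[0]-T[1])[[1,0]])-np.pi/2;print("yaw hook",yw,y2, np.linalg.norm(T[0]-T[1]))
h=px2w("top",166.6,204.8,36);s=px2w("top",115,193.6,30);v=(s-h)[:2];print("lever",h.round(1),s.round(1),np.linalg.norm(v),np.arctan2(v[1],v[0]))
print(bot.get_obs()["time"])
P=bot.camera_params("wrist");print(P["fx"],P["cx"],P["cy"]);o=bot.get_obs();Rt=Ro.from_euler("xyz",o["tcp_rot"]).as_matrix()
print("cam in tool",Rt.T@(-np.array(P["R"]).T@np.array(P["t"])-o["tool_pos"]),np.array(P["R"])@Rt)
E
```

```text
nest c [510.1 -16.1  12. ] sizes [np.float64(238.0), np.float64(108.7), np.float64(236.6), np.float64(109.2)]
yaw 1.4710037604541735 bail px [266.51076814 207.61747235]
bail end [505.2  44.5 137. ]
bail end [494. -74. 137.]
base [[594.9, -247.5, 10.0], [485.5, -207.8, 10.0], [441.5, -329.4, 10.0], [548.0, -370.8, 10.0]] [ 517.5 -288.9   10. ]
tips [[456.9, -231.6, 217.0], [433.4, -291.0, 217.0]]
back [[547.8, -266.2, 195.0], [526.1, -325.1, 195.0]]
yaw hook -0.35771693014260375 -0.37737223519656626 63.82869165415333
lever [547.9 261.8  36. ] [587.7 410.2  30. ] 153.71001231270546 1.3085545696631755
0.7
345.3649665716439 259.1604276314355 190.35814846950257
cam in tool [  75.69179357    0.18176116 -157.79164963] [[-1.97070148e-03  9.99997937e-01 -4.92926702e-04]
 [-9.60252312e-01 -2.02996354e-03 -2.79126095e-01]
 [-2.79126520e-01 -7.67402029e-05  9.60254331e-01]]
```

Call:
jog_arm --pt "0 0 0" --pt "0 0 0" --pt "0 0 0" --pt "0 0 0" --pt "0 0 0" --pt "0 0 0" --pt "0 0 0" --twist '[10.5,10.5,10.5,10.5,10.5,10.5,10.5]'

```text
time: 1.58
tool_pos: [197.6, 486.4, 226.8]
tcp_rot: [3.142, -0.0, 1.467]
contact_force: [0.7, 0.3, 0.1]
grip_width: 91.8
finger_force: 0.0
```

Call:
jog_arm --pt "-0.0468 0.0361 0" --pt "-0.0468 0.0361 0" --pt "-0.0468 0.0361 0" --pt "-0.0468 0.0361 0" --pt "-0.0468 0.0361 0" --pt "-0.0468 0.0361 0" --pt "-0.0468 0.0361 0" --pt "-0.0468 0.0361 0" --pt "-0.0468 0.0361 0" --pt "-0.0468 0.0361 0" --twist '[0,0,0,0,0,0,0,0,0,0]'

```text
time: 2.82
tool_pos: [512.0, -16.5, 226.9]
tcp_rot: [3.141, -0.0, 1.473]
contact_force: [-0.0, 1.3, -0.9]
grip_width: 91.6
finger_force: 0.0
```

Call:
jog_arm --pt "0 0 0" --pt "0 0 0" --pt "0 0 0" --twist '[0,0,0]'

```text
time: 3.2
tool_pos: [510.5, -13.3, 226.9]
tcp_rot: [-3.141, -0.0, 1.475]
contact_force: [1.1, 0.3, -0.9]
grip_width: 91.6
finger_force: 0.0
```

```bash
python3 - <<'E'
from h import *
o=bot.get_obs();print({k:np.round(o[k],3) for k in("time","tool_pos","tcp_rot","joint_positions","contact_force")})
P=bot.camera_params("wrist");im=bot.capture("wrist");np.save("P1.npy",P,allow_pickle=True)
cv2.imwrite("pics/w1.png",im)
for l in("master","bail","nest"):
    for d in bot.find_in("wrist",l): print(l,np.round(d["bbox"],1),round(d["confidence"],2))
c=[510,-16];u=np.array([np.cos(1.471),np.sin(1.471)])
for z,n,x in((137,"bail",0),(137,"e+",62),(137,"e-",-62),(40,"rest",75),(54,"spigot",-75)): print(n,w2px("wrist",[*(c+u*x),z],P).round())
E
```

```text
{'time': np.float64(3.2), 'tool_pos': array([510.507, -13.306, 226.858]), 'tcp_rot': array([-3.141, -0.   ,  1.475]), 'joint_positions': array([-0.176,  0.316,  1.562,  0.   ,  1.264, -0.08 ]), 'contact_force': array([ 1.052,  0.298, -0.94 ])}
master [262.3 172.1  34.  200.4] 0.69
bail [262.2 169.3  36.6 202. ] 0.93
nest [258.5 155.  109.8 212. ] 0.64
nest [499.    8.   13.7  15.8] 0.32
bail [259. 199.]
e+ [260. 114.]
e- [259. 272.]
rest [260.  94.]
spigot [259. 243.]
```

View pics/w1.png

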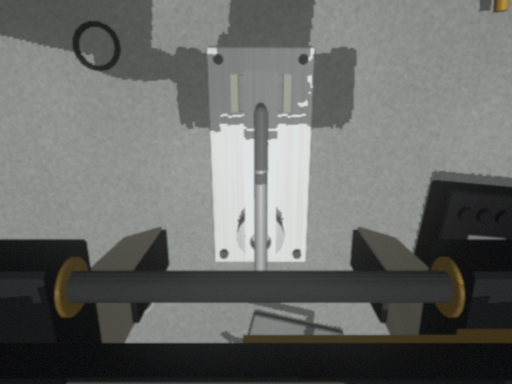

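The wrist view shows the bail bar running vertically at column 261, where 260 was predicted. The rest cheeks (234–287,93) and the spigot (261,240) also match, so I'm descending.

Call:
jog_arm --pt "-0.0027 0 0.02" --pt "0 0 0.03" --pt "0 0 0.03" --pt "0 0 0.019" --pt "0 0 0.01" --pt "0 0 0" --pt "0 0 0" --twist '[0,0,0,0,0,0,0]'

```text
time: 4.28
tool_pos: [511.4, -17.2, 118.6]
tcp_rot: [3.14, 0.0, 1.473]
contact_force: [0.2, 0.5, 0.0]
grip_width: 91.6
finger_force: 0.0
```

Call:
jog_arm --pt "0 0 0" --pt "0 0 0" --pt "0 0 0" --pt "0 0 0" --pt "0 0 0" --pt "0 0 0" --pt "0 0 0" --pt "0 0 0" --twist '[0,0,0,0,0,0,0,0]' --jaw 0.0

```text
time: 5.28
tool_pos: [510.8, -17.3, 117.7]
tcp_rot: [3.142, -0.0, 1.473]
contact_force: [-0.1, -0.1, 0.5]
grip_width: 16.5
finger_force: 0.0
```

Call:
jog_arm --pt "0 0 0" --pt "0 0 0" --pt "0 0 0" --pt "0 0 0" --twist '[0,0,0,0]'

```text
time: 5.78
tool_pos: [510.9, -17.3, 117.7]
tcp_rot: [3.142, -0.0, 1.473]
contact_force: [0.6, 0.6, -0.6]
grip_width: 8.8
finger_force: 30.0
```

Call:
jog_arm --pt "0 0 -0.01" --pt "0 0 -0.01" --pt "0 0 -0.02" --pt "0 0 -0.03" --pt "0 0 -0.03" --pt "0 0 -0.03" --pt "0 0 -0.02" --pt "0 0 0" --pt "0 0 0" --twist '[0,0,0,0,0,0,0,0,0]'

```text
time: 6.9
tool_pos: [510.3, -17.2, 267.0]
tcp_rot: [-3.14, -0.0, 1.473]
contact_force: [-0.8, 0.4, -3.3]
grip_width: 8.6
finger_force: 30.0
```

Call:
jog_arm --pt "0 0 0" --pt "0 0 0" --pt "0 -0.012 0" --pt "0 -0.012 0" --twist '[5.1,5.1,5.1,0]'

```text
time: 7.4
tool_pos: [487.1, -9.5, 266.5]
tcp_rot: [-3.139, 0.0, 1.207]
contact_force: [0.1, 0.1, -2.1]
grip_width: 9.2
finger_force: 30.0
```

Call:
jog_arm --pt "-0.02 0 0" --pt "-0.035 0 0" --pt "-0.04 0 0" --pt "-0.04 0 0" --pt "-0.04 0 0" --pt "-0.036 0 0" --pt "-0.025 0 0" --pt "-0.015 0 0" --pt "0 0 0" --pt "0 0 0" --twist '[0,0,0,0,0,0,0,0,0,0]'

```text
time: 8.65
tool_pos: [398.7, -243.3, 267.5]
tcp_rot: [-3.141, -0.001, 1.207]
contact_force: [-0.0, 0.4, -2.4]
grip_width: 8.7
finger_force: 30.0
```

```bash
python3 - <<'E'
from h import *
o=bot.get_obs();print({k:np.round(o[k],3) for k in("time","tool_pos","tcp_rot","contact_force")})
P=bot.camera_params("wrist");im=bot.capture("wrist");np.save("P2.npy",P,allow_pickle=True)
c=np.array([538.,-296.5]);yw=-.365;x=np.array([np.cos(yw),np.sin(yw)]);y=np.array([-x[1],x[0]])
for n,a,b,z in(("backL",0,32,195),("backR",0,-32,195),("tipL",-100,32,217),("tipR",-100,-32,217),("seat",-45,0,200),("seatL",-45,32,190),("seatR",-45,-32,190)):
    p=w2px("wrist",[*(c+a*x+b*y),z],P);print(n,p.round());cv2.drawMarker(im,tuple(int(i) for i in p.round()),(0,0,255),cv2.MARKER_CROSS,7,1)
cv2.imwrite("pics/w2.png",im)
for l in("hook","bail"):
    for d in bot.find_in("wrist",l): print(l,np.round(d["bbox"],1),round(d["confidence"],2))
E
```

```text
{'time': np.float64(8.65), 'tool_pos': array([ 398.716, -243.341,  267.543]), 'tcp_rot': array([-3.141e+00, -1.000e-03,  1.207e+00]), 'contact_force': array([-0.003,  0.356, -2.423])}
backL [481. 157.]
backR [465. 244.]
tipL [340. 164.]
tipR [334. 258.]
seat [411. 204.]
seatL [411. 156.]
seatR [400. 241.]
hook [398.8 173.7 167.7 152.9] 0.93
bail [258.4 193.8  55.1 281.7] 0.97
```

View pics/w2.png

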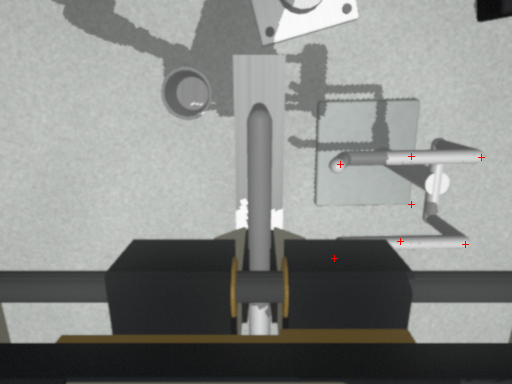

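The wrist view confirms the hook estimate. The projected crosses lie on the left tip (340,164), the left back end (481,157) and the right prong (400–465,243), all within about 2 px. I'm lowering, then advancing over the tips.

Call:
jog_arm --pt "0 0 0.015" --pt "0 0 0.022" --pt "0 0 0.015" --pt "0 0 0" --pt "0 0.012 0" --pt "0 0.02 0" --pt "0 0.02 0" --pt "0 0.02 0" --pt "0 0.02 0" --pt "0 0.012 0" --twist '[0,0,0,0,0,0,0,0,0,0]'

```text
time: 10.05
tool_pos: [497.3, -281.8, 216.2]
tcp_rot: [3.14, 0.0, 1.206]
contact_force: [-0.9, 0.4, -3.3]
grip_width: 8.5
finger_force: 30.0
```

Call:
jog_arm --pt "0 0 0" --pt "0 0 0" --pt "0 0 0.01" --pt "0 0 0.01" --pt "0 0 0.008" --pt "0 0 0" --pt "0 0 0" --twist '[0,0,0,0,0,0,0]'

```text
time: 10.92
tool_pos: [495.8, -281.4, 187.9]
tcp_rot: [3.141, 0.0, 1.206]
contact_force: [-0.0, 0.1, -2.5]
grip_width: 8.9
finger_force: 30.0
```

Call:
jog_arm --pt "0 0 0.003" --pt "0 0 0.002" --pt "0 0 0" --pt "0 0 0" --twist '[0,0,0,0]'

```text
time: 11.42
tool_pos: [495.7, -281.3, 182.8]
tcp_rot: [3.141, -0.0, 1.206]
contact_force: [0.0, -0.4, -3.8]
grip_width: 8.7
finger_force: 30.0
```

Call:
jog_arm --pt "0 0 0.0015" --pt "0 0 0" --pt "0 0 0" --twist '[0,0,0]'

```text
time: 11.8
tool_pos: [495.7, -281.3, 181.2]
tcp_rot: [3.142, -0.0, 1.206]
contact_force: [-0.4, 0.6, -2.6]
grip_width: 8.9
finger_force: 30.0
```

Call:
jog_arm --pt "0 0 0.0015" --pt "0 0 0" --pt "0 0 0" --twist '[0,0,0]'

```text
time: 12.18
tool_pos: [495.9, -281.4, 180.3]
tcp_rot: [3.141, 0.0, 1.206]
contact_force: [-1.2, 0.3, 4.0]
grip_width: 8.9
finger_force: 30.0
```

Call:
jog_arm --pt "0 0 0" --pt "0 0 0" --pt "0 0 0" --pt "0 0 0" --pt "0 0 0" --pt "0 0 0" --twist '[0,0,0,0,0,0]' --jaw 0.05

```text
time: 12.92
tool_pos: [495.7, -281.3, 179.7]
tcp_rot: [3.142, -0.0, 1.206]
contact_force: [0.7, 0.0, -0.0]
grip_width: 49.7
finger_force: 0.0
```

Call:
jog_arm --pt "0 0 -0.01" --pt "0 0 -0.02" --pt "0 0 -0.03" --pt "0 0 -0.04" --pt "0 0 -0.03" --pt "0 0 0" --pt "0 0 0" --twist '[0,0,0,0,0,0,0]'

```text
time: 13.8
tool_pos: [495.4, -281.1, 309.1]
tcp_rot: [-3.141, -0.0, 1.206]
contact_force: [1.0, 0.0, -0.5]
grip_width: 50.1
finger_force: 0.0
```

```bash
python3 - <<'E'
from h import *
o=bot.get_obs();print({k:np.round(o[k],3) for k in("time","tool_pos","tcp_rot","contact_force","grip_width")})
P=bot.camera_params("wrist")
im=bot.capture("wrist");s=bot.capture("scene")
for d in bot.masks_of("wrist","bail"):
    ys,xs=np.nonzero(d["pixels"]);print("bail",round(d["confidence"],2),np.round(d["bbox"]))
print("seat px",w2px("wrist",[496,-280.3,200],P).round(1))
s2=cv2.resize(s[90:250,120:290],None,fx=2.4,fy=2.4)
cv2.imwrite("pics/w3.png",np.hstack([cv2.resize(im,(390,384)),cv2.resize(s2,(408,384))]))
E
```

```text
{'time': np.float64(13.8), 'tool_pos': array([ 495.394, -281.074,  309.146]), 'tcp_rot': array([-3.141, -0.   ,  1.206]), 'contact_force': array([ 1.025,  0.008, -0.531]), 'grip_width': np.float64(50.124)}
bail 0.91 [262. 166.  36. 197.]
seat px [260.3 187. ]
```

View pics/w3.png

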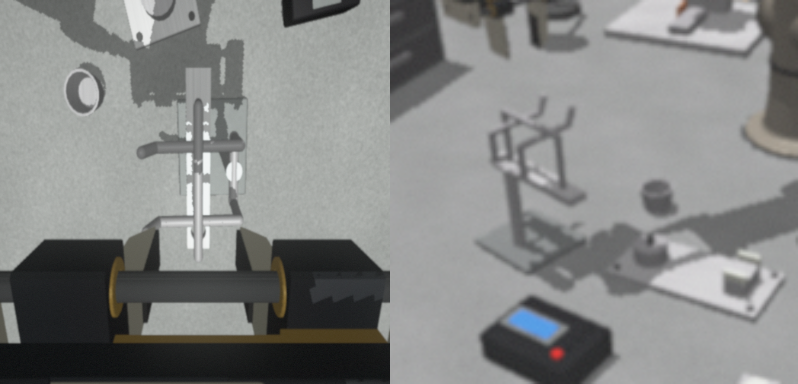

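The master hangs by its bail across both prongs, level and released. On to the lever.

Call:
jog_arm --pt "0 0 0" --pt "0.03 -0.006 0" --pt "0.05 -0.008 0" --pt "0.05 -0.008 0" --pt "0.05 -0.008 0" --pt "0.05 -0.008 0" --pt "0.05 -0.008 0" --pt "0.05 -0.008 0" --pt "0.05 -0.008 0" --pt "0.05 -0.008 0" --twist '[-5.9,0,0,0,0,0,0,0,0,0]' --jaw 0.0918

```text
time: 15.2
tool_pos: [539.1, 153.8, 308.9]
tcp_rot: [-3.14, 0.001, 1.309]
contact_force: [0.8, -0.8, -0.0]
grip_width: 92.0
finger_force: 0.0
```

Call:
jog_arm --pt "0.05 -0.007 0.02" --pt "0.045 -0.007 0.025" --pt "0.03 -0.006 0.025" --pt "0.025 0 0.01" --pt "0 0 0" --pt "0 0 0" --twist '[0,0,0,0,0,0]'

```text
time: 15.95
tool_pos: [558.9, 301.6, 229.7]
tcp_rot: [-3.141, 0.001, 1.309]
contact_force: [-0.4, -0.3, 1.0]
grip_width: 91.7
finger_force: 0.0
```

```bash
cat > lev.py <<'E'
from h import *
o=bot.get_obs();print({k:np.round(o[k],3) for k in("time","tool_pos","tcp_rot","contact_force","grip_width")})
P=bot.camera_params("wrist");im=bot.capture("wrist")
h0=np.array([548,262.,36]);s0=np.array([587,409,30.])
for p in(h0,s0): 
    q=w2px("wrist",p,P);print(q.round(1));cv2.drawMarker(im,tuple(int(i) for i in q.round()),(0,0,255),cv2.MARKER_CROSS,9,1)
for d in bot.masks_of("wrist","lever"):
    m=d["pixels"];print(round(d["confidence"],2),np.round(d["bbox"]),im[m].mean(0).round())
    if im[m].std(1).mean()<8:
        im[cv2.morphologyEx(m.astype(np.uint8),cv2.MORPH_GRADIENT,np.ones((3,3)))>0]=(0,255,0)
        # arm axis: rows -> centre/width
        for r in range(20,240,20):
            xs=np.nonzero(m[r])[0]
            if len(xs): print(r,xs.min(),xs.max(),px2w("wrist",xs.mean(),r,29,P).round(1))
cv2.imwrite("pics/w4.png",im)
E
python3 lev.py
```

```text
{'time': np.float64(15.95), 'tool_pos': array([558.86 , 301.576, 229.656]), 'tcp_rot': array([-3.141e+00,  1.000e-03,  1.309e+00]), 'contact_force': array([-0.377, -0.31 ,  1.004]), 'grip_width': np.float64(91.673)}
[259.5 203.3]
[258.8  51.7]
0.81 [262. 129.  41. 177.] [93. 95. 95.]
40 256 263 [590.4 419.   29. ]
60 251 269 [586.2 401.5  29. ]
80 249 272 [581.8 383.5  29. ]
100 249 272 [576.8 365.   29. ]
120 250 272 [572.2 345.8  29. ]
140 250 272 [566.9 326.1  29. ]
160 250 272 [561.4 305.8  29. ]
180 246 276 [555.8 284.7  29. ]
200 242 282 [551.  262.7  29. ]
0.77 [403.  33. 195.  65.] [168. 176.  59.]
0.71 [100. 115. 187.  39.] [118.  57.  95.]
```

View pics/w4.png

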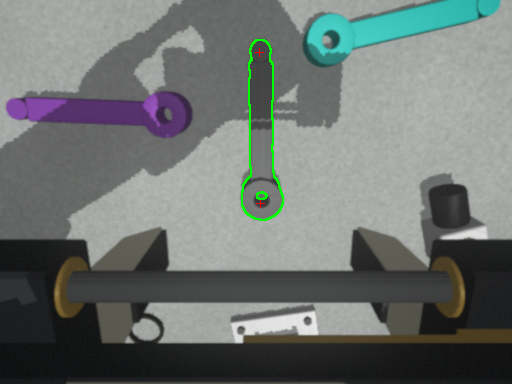

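The wrist view has the mask on the steel lever: bore at (262,199) and small end at (260.5,50). The purple (170,115) and teal (330,40) look-alikes are clear of the fingers. The grip should shift about +4.8 mm along tool x and +1.2 mm along tool y.

Call:
jog_arm --pt "0.0048 0.0012 0.03" --pt "0 0 0.04" --pt "0 0 0.04" --pt "0 0 0.04" --pt "0 0 0.03" --pt "0 0 0.02" --pt "0 0 0.015" --pt "0 0 0" --pt "0 0 0" --twist '[0,0,0,0,0,0,0,0,0]'

```text
time: 17.18
tool_pos: [562.0, 306.6, 15.9]
tcp_rot: [3.14, -0.001, 1.309]
contact_force: [0.5, -0.7, -0.2]
grip_width: 91.8
finger_force: 0.0
```

Call:
jog_arm --pt "0 0 0.006" --pt "0 0 0.0045" --pt "0 0 0" --pt "0 0 0" --twist '[0,0,0,0]'

```text
time: 17.68
tool_pos: [561.4, 306.6, 4.3]
tcp_rot: [3.142, -0.0, 1.309]
contact_force: [-0.5, -0.8, 0.5]
grip_width: 91.7
finger_force: 0.0
```

Call:
jog_arm --pt "0 0 0" --pt "0 0 0" --pt "0 0 0" --pt "0 0 0" --pt "0 0 0" --pt "0 0 0" --pt "0 0 0" --pt "0 0 0" --pt "0 0 0" --pt "0 0 0" --twist '[0,0,0,0,0,0,0,0,0,0]' --jaw 0.0

```text
time: 18.92
tool_pos: [561.5, 306.5, 4.3]
tcp_rot: [3.141, -0.0, 1.309]
contact_force: [1.6, -0.1, 0.0]
grip_width: 23.4
finger_force: 30.0
```

Call:
jog_arm --pt "0 0 -0.005" --pt "0 0 -0.01" --pt "0 0 -0.02" --pt "0 0 -0.03" --pt "0 0 -0.03" --pt "0 0 -0.02" --pt "0 0 0" --pt "0 0 0" --pt "0 0 0" --twist '[0,0,0,0,0,0,0,0,0]'

```text
time: 20.05
tool_pos: [560.5, 306.2, 117.7]
tcp_rot: [-3.139, 0.002, 1.309]
contact_force: [-0.0, -0.4, -7.2]
grip_width: 23.9
finger_force: 30.0
```

```bash
python3 - <<'E'
from h import *
o=bot.get_obs();print({k:np.round(o[k],3) for k in("time","tool_pos","tcp_rot","contact_force","moment","grip_width")})
P=bot.camera_params("wrist");im=bot.capture("wrist");zt=o["tool_pos"][2]
for z,n in((zt-4.3,"under"),):
    c=o["tool_pos"][:2];y=o["tcp_rot"][2];u=np.array([np.cos(y),np.sin(y)])
    for a,b in((-42,36),(108,30),(0,29),(80,29)):
        q=w2px("wrist",[*(c+u*a),z+b],P);print(a,b,q.round(1));cv2.drawMarker(im,tuple(int(i) for i in q.round()),(0,0,255),cv2.MARKER_CROSS,9,1)
cv2.imwrite("pics/w5.png",im)
# nest target
c=np.array([511,-16.]);yn=1.472;u=np.array([np.cos(yn),np.sin(yn)]);t=c+u*(-75+42);print("target TCP",t)
d=t-o["tool_pos"][:2];print("delta tool after twist",d@u,d@np.array([u[1],-u[0]]),"twist",np.degrees(o["tcp_rot"][2]-yn))
E
```

```text
{'time': np.float64(20.05), 'tool_pos': array([560.512, 306.223, 117.743]), 'tcp_rot': array([-3.139e+00,  2.000e-03,  1.309e+00]), 'contact_force': array([-0.046, -0.441, -7.23 ]), 'moment': array([-0.109,  0.087, -0.013]), 'grip_width': np.float64(23.865)}
-42 36 [260.1 365. ]
108 30 [259.5  -8.6]
0 29 [259.9 272.9]
80 29 [259.7  77.9]
target TCP [507.7450224  -48.83907917]
delta tool after twist -358.5351386793204 -17.48794652594821 twist -9.343333745219766
```

View pics/w5.png

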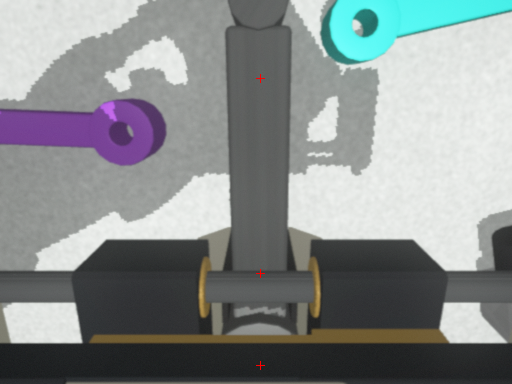

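The wrist view shows the lever straight in the jaws. Its arm spans columns 228–291, centred on 260, and the arm/small-end junction is at row 28 as predicted for a level grip 42 mm from the hub. I'm carrying it to the nest.

Call:
jog_arm --pt "0 0 0" --pt "0 0 0" --pt "-0.015 -0.0025 0" --pt "-0.03 -0.0025 0" --pt "-0.04 -0.0025 0" --pt "-0.045 -0.0025 0" --pt "-0.045 -0.0025 0" --pt "-0.045 -0.0025 0" --pt "-0.045 -0.0025 0" --pt "-0.04 0 0" --twist '[-4.6,-4.7,0,0,0,0,0,0,0,0]'

```text
time: 21.35
tool_pos: [512.4, 2.7, 119.2]
tcp_rot: [-3.141, 0.0, 1.469]
contact_force: [1.4, 1.2, -7.4]
grip_width: 23.8
finger_force: 30.0
```

Call:
jog_arm --pt "-0.03 0 0" --pt "-0.0155 0 0" --pt "-0.008 0 0.005" --pt "0 0 0.01" --pt "0 0 0.01" --pt "0 0 0.005" --pt "0 0 0" --pt "0 0 0" --pt "0 0 0" --twist '[0,0,0,0,0,0,0,0,0]'

```text
time: 22.48
tool_pos: [508.6, -48.4, 89.5]
tcp_rot: [3.141, 0.0, 1.471]
contact_force: [-0.6, 0.9, -7.3]
grip_width: 23.7
finger_force: 30.0
```

```bash
python3 - <<'E'
from h import *
o=bot.get_obs();print({k:np.round(o[k],3) for k in("time","tool_pos","tcp_rot","dq","contact_force","moment","grip_width")})
P=bot.camera_params("wrist");im=bot.capture("wrist");s=bot.capture("scene");t=bot.capture("top")
p=o["tool_pos"];y=o["tcp_rot"][2];u=np.array([np.cos(y),np.sin(y)]);print("hub xy",p[:2]-42*u,"end",p[:2]+108*u,"spigot est",np.array([511,-16])-75*np.array([.0986,.995]),"rest est",np.array([511,-16])+75*np.array([.0986,.995]))
h=p-42*np.r_[u,0];e=p+108*np.r_[u,0];h[2]+=32;e[2]+=26
for c,i,X in(("top",t,h),("top",t,e),("scene",s,h),("scene",s,e)):
    q=w2px(c,X);cv2.circle(i,tuple(int(a) for a in q.round()),1,(0,0,255),-1)
s2=cv2.resize(s[120:240,140:310],(400,282),interpolation=cv2.INTER_CUBIC);t2=cv2.resize(t[165:265,205:345],(400,286),interpolation=cv2.INTER_CUBIC)
cv2.imwrite("pics/f.png",np.hstack([cv2.resize(im,(396,568)),np.vstack([s2,t2])]))
E
```

```text
{'time': np.float64(22.475), 'tool_pos': array([508.554, -48.424,  89.546]), 'tcp_rot': array([3.141, 0.   , 1.471]), 'dq': array([-0.002, -0.   ,  0.001,  0.001,  0.   , -0.001]), 'contact_force': array([-0.555,  0.939, -7.269]), 'moment': array([-0.094, -0.009, -0.022]), 'grip_width': np.float64(23.664)}
hub xy [504.38354464 -90.21662393] end [519.27806267  59.04205532] spigot est [503.605 -90.625] rest est [518.395  58.625]
```

View pics/f.png

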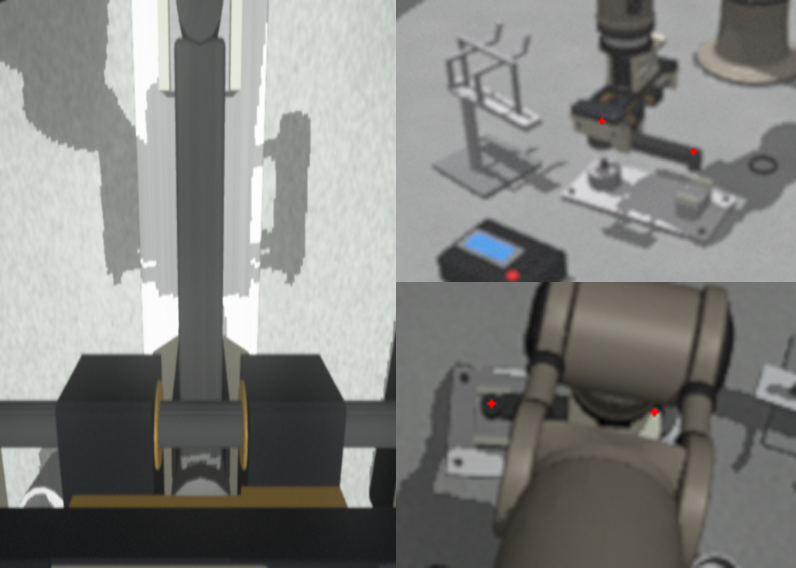

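The final views show the lever level over the nest. Its small end is centred between the cheeks (gap 170–230, end at 201 in the left panel) and its hub is within about 1 mm of the spigot estimate. The master still hangs on the hook and the arm is still, so I'm handing in.

```bash
python3 -c "
from plant import bot
print(bot.close_job())"
```

```text
the job is handed in; nothing more can be done
None
```

The job is handed in at about 22.6 s: the master hangs by its bail over both hook prongs, and the steel lever is held level and still about 3 cm above the spigot, hub over spigot and small end over rest (hub within about 1 mm by my estimate); the bystanders were not touched.

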